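Shut the tin and stack the cartons on it

TASK

Clear the counter: press the hinged lid of the aluminium tin fully shut so that it lies level, then set the larger carton on the middle of the lid and the smaller carton on the middle of the larger one. The column must be square: both cartons upright and centred, their long sides running the same way as the long side of the tin. Set the cartons down without dropping them, and leave the mug, tumblers and saucepan where they stand.

Things in the scene. Friction and masses are not known exactly. Their poses are not given: they have to be found in the camera images.
- tin: Rectangular aluminium storage tin, fixed to the counter, 120 mm deep (its x) by 150 mm wide (its y, the long side) by 90 mm high, open-topped under its hinged lid. Origin: centre of its underside; z up; its -x side faces roughly towards the robot.
- tin_lid (a joint): Angle of the tin's lid in rad: 0 is shut and level; it grows as the lid's -x edge rises. It starts ajar and its stiff hinge keeps it where it is left; a few newtons at the lip move it.
- lid_center (a point): Centre of the lid's flat upper face. The lid is a plain sheet 124 mm by 154 mm, 4 mm thick; shut, its upper face is 94 mm above the counter. Axes move with the lid and match the tin's when it is shut.
- lid_lip (a point): Middle of the lid's free (-x) edge, on its upper face, 122 mm from the hinge.
- lid_hinge (a point): Middle of the hinge line, along the tin's y, at the tin's +x upper edge, 90 mm above the counter.
- carton_large: Closed plain cardboard carton, 60 mm (its x) by 100 mm (its y, long side) by 60 mm high, about 0.3 kg, standing on the counter. Origin: centre of its underside; z up.
- carton_small: Closed plain cardboard carton, 46 mm (its x) by 78 mm (its y, long side) by 48 mm high, about 0.16 kg, standing on the counter. Origin: centre of its underside; z up.
- mug: White ceramic mug, 80 mm across, 92 mm high, handle at its +y; a bystander. Origin: centre of its underside.
- tumbler_a: Clear glass tumbler, 68 mm across, 110 mm high; a bystander. Origin: centre of its underside.
- tumbler_b: Clear glass tumbler like the other; a bystander. Origin: centre of its underside.
- saucepan: Aluminium saucepan, 170 mm across, 85 mm high, black handle reaching 240 mm from its middle towards its -y; a bystander. Origin: centre of its underside.

How it is judged:
On the way, in this order (a step that is already met when the one before it is completed fails the run):
1. the lid is pressed shut and level (value of joint tin_lid below 0.03 rad), for 0.2 s.
2. the larger carton stands square on the shut lid, let go (value of joint tin_lid below 0.03 rad and horizontal distance between carton_large and lid_center below 0.01 m and z of carton_large in the frame of lid_center between -0.004 and 0.004 m and angle between the x axis of carton_large and the x axis of tin, either way round below 0.13 rad and angle between carton_large's own z axis and vertical below 0.05 rad and linear speed of carton_large below 0.02 m/s and angular speed of carton_large below 0.1 rad/s and contact force between the fingers and carton_large below 0.1 N), for 0.2 s.
3. the smaller carton stands square on the larger one, let go (value of joint tin_lid below 0.03 rad and horizontal distance between carton_large and lid_center below 0.01 m and z of carton_large in the frame of lid_center between -0.004 and 0.004 m and angle between the x axis of each of carton_large, carton_small and the x axis of tin, either way round below 0.13 rad and angle between each of carton_large, carton_small's own z axis and vertical below 0.05 rad and horizontal distance between carton_small and carton_large below 0.01 m and z of carton_small in the frame of carton_large between 0.056 and 0.064 m and linear speed of carton_small below 0.02 m/s and angular speed of carton_small below 0.1 rad/s and contact force between the fingers and carton_small below 0.1 N), for 0.2 s.
At the end, for the whole second after the job is handed in: The lid is shut to within 0.03 rad; the larger carton stands on it within 10 mm of the lid's centre and the smaller carton stands on the larger one within 10 mm of its centre; both are upright within 0.05 rad, parallel to the tin (x to x, either way round) within 0.13 rad, at rest and released (all of step 3 and linear speed of carton_large below 0.02 m/s and angular speed of carton_large below 0.1 rad/s and contact force between the fingers and carton_large below 0.1 N); the robot touches nothing.
It fails at once if the mug, a tumbler or the saucepan is moved by more than 20 mm or tipped (distance of any of mug, tumbler_a, tumbler_b, saucepan from where it was at the start of the episode above 0.02 m or angle between any of mug, tumbler_a, tumbler_b, saucepan's own z axis and vertical above 0.3 rad).
It fails at once if a carton is dropped (falls free faster than 0.5 m/s) ((contact force between each of the arm, the fingers and carton_large below 0.05 N and linear speed of carton_large above 0.5 m/s) or (contact force between each of the arm, the fingers and carton_small below 0.05 N and linear speed of carton_small above 0.5 m/s)).
It also fails if it takes over 70 s, if anything falls off the work surface, if the arm or the gripper's body presses on something with over 40 N, if the wrist force passes 120 N, or if a joint passes its speed limit or range.

ROBOT

A 6-joint arm with a two-finger parallel gripper is mounted at the origin on the work surface. World frame = base frame: x ahead of the robot, y to its left, z up, the work surface at z = 0. Lengths are in m, angles in rad, forces in N, time in s.
With the tool pointing down it reaches from about 0.375 to 0.925 m from the base axis. Payload 5.7 kg.
Tool frame: the origin (TCP) lies at the very end of the fingers, on their centre line; the grasp point (between the pads) lies 19 mm behind it; z points along the fingers, y is the line along which they close (so a half turn about z gives the same grasp; the last joint's range is limited). The gripper opens to 88 mm and grips with 3 to 60 N. Pads are 20 mm wide; open, the fingers measure 115 mm over their backs; the gripper's body (75 mm by 178 mm) begins 61 mm behind the grasp point.
Start: joints at [1.083, 0.359, 1.51, -0, 1.272, -0.115], TCP at [0.219, 0.559, 0.191] pointing down, gripper open.
Joint ranges: [-2.97, 2.97], [-1.01, 2.36], [0.21, 2.38], [-0.96, 4.11], [0.2, 2.71], [-2.98, 2.98]. Speed limits (rad/s): [2.39, 2.39, 3.14, 3.14, 3.14, 3.14].

INTERFACE

Orientations are given as a unit quaternion [w, x, y, z].
In Python, from plant import manip gives the robot as it stands. The module is installed in compiled form; this text tells all that it offers.
- The arm moves only by the tool move_arm, never from a script. Its argument "moves" is text: rows parted by semicolons, each of 5 numbers parted by spaces: the finger opening in mm, from 0 to 87.8, then the shift along the tool's x, y, z normalised to -1 to 1, where 1 is 50 mm, then the turn about the tool's z normalised to -1 to 1, where 1 is 90 degrees. In form: grip tx ty tz yaw; .... A call has 1 to 8 rows; each row shifts and turns the commanded pose from where the row before left it, along the tool's axes as they then stand; what a row does not reach is not made up. A row lasts 1/8 s, in which the tool goes at most 62.5 mm and 10.7 degrees, less where a joint would pass 70% of its speed; a pose out of reach is approached as far as the arm can. A call with a number of a shift or a turn outside -1 to 1 is refused whole. A call with a gripper value outside its range is refused whole. The fingers move at their own pace and stop on an object; "grip_force" is the grip in N (left out, the last holds). Time passes only in rows, so rows that do not move let the fingers close. It gives the time, the measured TCP pose, the force, the opening and the grip force at its end, in the units of the state.
- manip.get_obs(): the state, without advancing time (a new reading comes with each control period).
- manip.camera(name): name is "scene" or "top" or "wrist"; returns a dict with "color" (400x640x3 uint8, red, green, blue), "depth" (400x640 float32, m along the optical axis (not along the pixel's ray), 0 where there is no reading), "K" (3x3 intrinsics, pixels), "R" (3x3) and "t" (3): a world point X has camera coordinates R X + t. Camera axes: x right, y down, z forward; pixel columns grow to the right and rows downward; lengths in m; the calibration is good to about 2 mm. A picture is of the moment at which its call begins.
- manip.sign_off(): hands the job in; it is judged then, once.
The state is a dict: "t": time; "joints": joint angles; "qd": joint speeds; "joint_efforts": joint torques, N m; "ee_pos": TCP position; "eef_rot": TCP orientation; "ft_force": force on the tool from outside, world axes, zero at the start; "torque": the same for the moment, N m; "opening": finger opening in m; "grip_force": force on a finger pad.
Only numpy, scipy, OpenCV 4.12 (cv2) and the standard library are available. Lean on these libraries where they do the work, as an engineer would, in place of code of your own. Each camera call takes 0.05 s, during which the arm holds its last target. There are 200 camera calls.

## Working session

There is one attempt and no reset: what is moved stays moved. The work goes in short steps, Python scripts to look and compute and a tool call to move; the robot and the scene stay as the last step left them, time stands still between calls to the robot, and variables do not carry over. Pictures are saved under pics/ and viewed, at most 10 in all, crops included, and the job is handed in when it is done.

Besides the shell and the picture viewer there is one more tool, called after "Call:" by a JSON object that holds its "name" and its "arguments". move_arm: Moves the arm, as the interface text tells. Its arguments: {"type":"object","properties":{"moves":{"type":"string"},"grip_force":{"type":"number"}},"required":["moves"]}

```bash
mkdir -p pics; python3 - <<'E'
from plant import manip
import numpy as np,cv2
for n in("scene","top"):
    c=manip.camera(n); np.savez(f"{n}0.npz",**c); cv2.imwrite(f"pics/{n}0.png",c["color"][:,:,::-1]); print(n,c["K"].round(1).tolist(),c["R"].round(3).tolist(),c["t"].round(3))
print(manip.get_obs())
E
```

```text
scene [[363.9, 0.0, 318.4], [0.0, 363.9, 195.4], [0.0, 0.0, 1.0]] [[-0.113, 0.993, -0.024], [0.555, 0.043, -0.831], [-0.824, -0.108, -0.556]] [ 0.182 -0.264  1.488]
top [[409.9, 0.0, 323.8], [0.0, 409.9, 203.5], [0.0, 0.0, 1.0]] [[-0.011, -0.999, -0.03], [-0.983, 0.016, -0.182], [0.182, 0.027, -0.983]] [-0.102  0.576  1.107]
{'t': 0.1, 'joints': array([ 1.08289481e+00,  3.59460498e-01,  1.51133567e+00, -2.12978672e-05,
        1.27248962e+00, -1.15058361e-01]), 'qd': array([ 2.61225755e-03, -7.46513358e-04, -3.03258666e-03,  1.69274661e-05,
        6.36758704e-04, -1.37141400e-03]), 'joint_efforts': array([-1.70138132e-04, -5.16357350e+01, -2.71407866e+01,  6.74235891e-02,
        2.75740551e-02, -3.34566448e-05]), 'ee_pos': array([0.21822757, 0.55817181, 0.18977294]), 'eef_rot': array([-2.41657707e-04,  1.85340519e-01,  9.82673992e-01, -8.11408200e-04]), 'ft_force': array([-0.06754263,  0.16263621,  0.77085253]), 'torque': array([-0.04595588,  0.01463412, -0.01046531]), 'grip_force': 0.0, 'opening': 0.08746260063613108}
```

View pics/scene0.png

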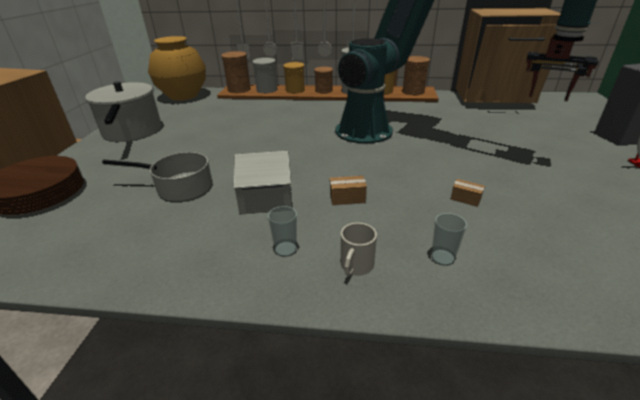

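View pics/top0.png

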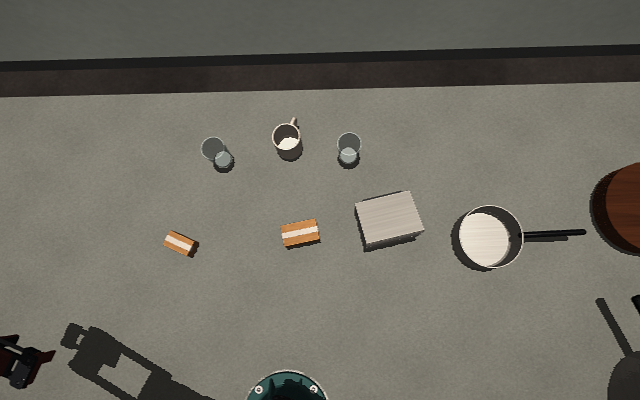

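The top view shows the tin with its lid ajar at about (390,220), the large carton at (300,233), the small carton at (180,243) and the saucepan at (487,237). The mug and tumblers are at (287,140), (348,148) and (214,150). Next I fit the positions from depth.

```bash
cat > h.py <<'E'
import numpy as np,cv2
def cloud(c):
    d=c["depth"]; v,u=np.mgrid[:d.shape[0],:d.shape[1]]; K=c["K"]
    P=np.stack([(u-K[0,2])/K[0,0]*d,(v-K[1,2])/K[1,1]*d,d],-1)
    W=(P-c["t"])@c["R"]; W[d==0]=np.nan
    return W
def fit(W,lo,hi,zlo,zhi,name):
    m=(W[...,0]>lo[0])&(W[...,0]<hi[0])&(W[...,1]>lo[1])&(W[...,1]<hi[1])&(W[...,2]>zlo)&(W[...,2]<zhi)
    p=W[m]; r=cv2.minAreaRect(p[:,:2].astype(np.float32)*1000)
    print(name,len(p),"c",np.round(r[0],1),"size",np.round(r[1],1),"ang",round(r[2],2),"z",np.percentile(p[:,2],[2,50,98]).round(4))
    return p
E
python3 - <<'E'
from h import *
for n in("top","scene"):
    W=cloud(np.load(n+"0.npz"))
    if n=="top":
        for u,v in((390,220),(300,233),(180,243),(287,125),(348,135),(214,142),(370,235),(414,205)): print(u,v,W[v,u].round(4))
    cs=dict(top=[(300,233),(180,243),(390,220)])
    T=cloud(np.load("top0.npz"))
    for nm,(u,v),r,zl,zh in(("L",(300,233),.09,.054,.075),("S",(180,243),.08,.042,.07),("lid",(390,220),.14,.086,.2)):
        c=T[v,u]; p=fit(W,c-r,c+r,zl,zh,n+" "+nm)
        if nm=="lid":
            q=p.mean(0); s=np.linalg.svd(p-q)[2] if len(p)<6000 else None; print("plane",q,s[2])
E
```

```text
390 220 [ 0.5154 -0.2856  0.1177]
300 233 [ 0.4913 -0.0432  0.0575]
180 243 [0.4691 0.2962 0.0476]
287 125 [ 0.7998 -0.0081  0.0801]
348 135 [ 0.7612 -0.1814  0.0932]
214 142 [0.7543 0.2017 0.0776]
370 235 [ 0.4754 -0.231   0.1293]
414 205 [ 0.5563 -0.3524  0.1072]
top L 766 c [494.3 -41. ] size [ 60.3 100.5] ang 11.03 z [0.0547 0.0588 0.0631]
top S 446 c [470.4 303.4] size [81.2 46. ] ang 65.03 z [0.0425 0.0466 0.051 ]
top lid 2694 c [ 527.1 -281.5] size [127.4 154.5] ang 12.79 z [0.0892 0.1134 0.1332]
plane [ 0.52327048 -0.28167008  0.11272524] [0.28020825 0.06588318 0.9576757 ]
scene L 433 c [495.2 -40.4] size [ 64.5 100. ] ang 11.07 z [0.055  0.0595 0.0617]
scene S 291 c [470.9 304. ] size [78.7 52.8] ang 64.83 z [0.0425 0.0475 0.0497]
scene lid 1949 c [ 530.5 -280.5] size [127.4 153.8] ang 12.59 z [0.089  0.1106 0.133 ]
plane [ 0.53373756 -0.28014661  0.11107627] [0.32648013 0.07416309 0.94229006]
```

Call:
{"name": "move_arm", "arguments": {"moves": "0 0 0 0 0.103; 0 0 0 0 0.103; 0 0 0 0 0.103; 0 0 0 0 0.103; 0 0 0 0 0.103; 0 0 0 0 0.103", "grip_force": 15}}

```text
t: 0.85
ee_pos: [0.2183, 0.5584, 0.19]
eef_rot: [0.0, 0.624, 0.781, -0.001]
ft_force: [0.1, 0.2, -0.6]
opening: 0.0314
grip_force: 0.0
```

Call:
{"name": "move_arm", "arguments": {"moves": "0 -0.83 0.2 0 0; 0 -0.83 0.2 0 0; 0 -0.83 0.2 0 0; 0 -0.83 0.2 0 0; 0 -0.83 0.2 0 0; 0 -0.83 0.2 0 0"}}

```text
t: 1.6
ee_pos: [0.3333, 0.3283, 0.1903]
eef_rot: [-0.0, 0.622, 0.783, -0.0]
ft_force: [0.3, -0.1, -0.3]
opening: 0.0003
grip_force: 0.0
```

Call:
{"name": "move_arm", "arguments": {"moves": "0 -0.83 0.2 0 0; 0 -0.83 0.2 0 0; 0 -0.83 0.2 0 0; 0 -0.83 0.2 0 0; 0 -0.83 0.2 0 0; 0 -0.83 0.2 0 0; 0 0 0 0 0"}}

```text
t: 2.48
ee_pos: [0.4487, 0.0985, 0.1904]
eef_rot: [0.0, 0.624, 0.782, -0.0]
ft_force: [-1.5, 0.2, -0.4]
opening: 0.0008
grip_force: 0.0
```

Call:
{"name": "move_arm", "arguments": {"moves": "0 -0.78 -0.12 0 0; 0 -0.78 -0.12 0 0; 0 -0.78 -0.12 0 0; 0 -0.78 -0.12 0 0; 0 -0.78 -0.12 0 0; 0 -0.78 -0.12 0 0; 0 -0.78 -0.12 0 0; 0 -0.78 -0.12 0 0"}}

```text
t: 3.48
ee_pos: [0.4711, -0.214, 0.1903]
eef_rot: [-0.0, 0.622, 0.783, 0.0]
ft_force: [0.7, 0.7, -0.8]
opening: 0.0005
grip_force: 0.0
```

Call:
{"name": "move_arm", "arguments": {"moves": "0 -0.78 -0.12 0 0; 0 -0.78 -0.12 0 0; 0 0 0 0.6 0; 0 0 0 0.4 0; 0 0 0 0.2 0; 0 0 0 0.2 0"}}

```text
t: 4.22
ee_pos: [0.4774, -0.2922, 0.1203]
eef_rot: [0.0, 0.622, 0.783, 0.0]
ft_force: [0.3, 0.1, 0.1]
opening: 0.0003
grip_force: 0.0
```

Call:
{"name": "move_arm", "arguments": {"moves": "0 0 0 0.15 0; 0 0 0 0.15 0; 0 0 0 0.1 0"}}

```text
t: 4.6
ee_pos: [0.4771, -0.2929, 0.1004]
eef_rot: [0.0, 0.622, 0.783, -0.0]
ft_force: [-0.9, -0.7, 1.8]
opening: 0.0006
grip_force: 0.5
```

Call:
{"name": "move_arm", "arguments": {"moves": "0 0 0 0.06 0; 0 0 0 0.06 0; 0 0 0 0.06 0; 0 0 0 0.04 0; 0 0 0 0 0; 0 0 0 0 0"}}

```text
t: 5.35
ee_pos: [0.4771, -0.2929, 0.0896]
eef_rot: [0.0, 0.622, 0.783, 0.0]
ft_force: [-0.3, 0.1, -0.3]
opening: 0.0006
grip_force: 0.0
```

```bash
python3 - <<'E'
from h import *
from plant import manip
for n in("top","scene"):
    c=manip.camera(n); W=cloud(c); p=fit(W,(.42,-.40),(.63,-.16),.086,.105,n); q=np.median(p,0)
    q=p.mean(0); print(np.linalg.svd(p-q,full_matrices=False)[2][2])
E
```

```text
top 431 c [ 553.8 -247. ] size [ 97.3 185.7] ang 53.45 z [0.0889 0.0978 0.1045]
[0.1895389  0.04772977 0.98071243]
scene 873 c [ 560.1 -274. ] size [ 64.5 154.1] ang 12.26 z [0.0873 0.0976 0.1047]
[0.24049522 0.0527475  0.96921605]
```

```bash
python3 - <<'E'
from h import *
from plant import manip
a=manip.camera("top");b=manip.camera("scene")
A=cv2.resize(a["color"][170:290,310:470],(640,480),interpolation=3)
B=cv2.resize(b["color"][100:220,220:320],(500,600),interpolation=3)[:480]
cv2.imwrite("pics/p1.png",np.hstack([A,B])[:,:,::-1][:, :1140]); im=cv2.imread("pics/p1.png"); cv2.imwrite("pics/p1.png",cv2.resize(im,(800,337)))
W=cloud(b); p=fit(W,(.42,-.40),(.63,-.16),.086,.14,"sc"); print(manip.get_obs()["ft_force"])
E
```

```text
sc 1795 c [ 528.5 -280.9] size [129.  153.7] ang 12.6 z [0.0887 0.1057 0.1255]
[ 0.34409803  0.12172545 -0.517622  ]
```

View pics/p1.png

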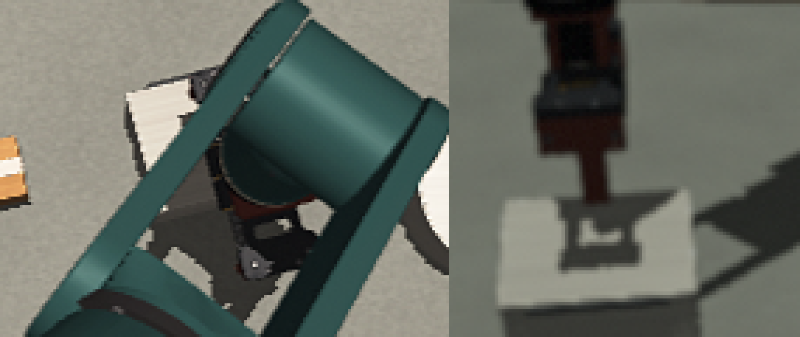

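Scene crop: the finger stands at the lid's far (lip) edge, and the lid looks partly lowered. I'll measure its slope exactly.

```bash
cat >> h.py <<'E'
def prof(W,c=(.524,-.282),a=.222):
    ax=np.array([np.cos(a),np.sin(a)]); ay=np.array([-ax[1],ax[0]])
    d=W[...,:2]-c; s=d@ax; t=d@ay
    for i in range(-80,81,10):
        r=[]
        for lo,hi in((-.07,-.035),(-.03,.03),(.035,.07)):
            m=(s>i/1000-.005)&(s<i/1000+.005)&(t>lo)&(t<hi); z=W[...,2][m]
            r.append((len(z),*(np.percentile(z,[10,50,90]).round(3) if len(z) else ())))
        print(i,*r)
E
python3 - <<'E'
from h import *
from plant import manip
c=manip.camera("scene"); np.savez("s1.npz",**c)
print("before");prof(cloud(np.load("scene0.npz")));print("now");prof(cloud(c))
E
```

```text
before
-80 (14, np.float64(-0.755), np.float64(-0.751), np.float64(-0.746)) (11, np.float64(-0.755), np.float64(-0.753), np.float64(-0.748)) (0,)
-70 (21, np.float64(-0.754), np.float64(-0.751), np.float64(-0.745)) (23, np.float64(-0.753), np.float64(-0.75), np.float64(-0.747)) (4, np.float64(-0.753), np.float64(-0.752), np.float64(-0.749))
-60 (20, np.float64(-0.753), np.float64(-0.75), np.float64(-0.746)) (27, np.float64(-0.753), np.float64(-0.75), np.float64(-0.745)) (13, np.float64(-0.755), np.float64(-0.75), np.float64(-0.745))
-50 (48, np.float64(-0.753), np.float64(0.131), np.float64(0.134)) (80, np.float64(-0.753), np.float64(0.13), np.float64(0.133)) (47, np.float64(-0.751), np.float64(0.131), np.float64(0.133))
-40 (56, np.float64(-0.752), np.float64(0.127), np.float64(0.131)) (87, np.float64(-0.753), np.float64(0.128), np.float64(0.131)) (52, np.float64(-0.751), np.float64(0.127), np.float64(0.13))
-30 (50, np.float64(-0.751), np.float64(0.124), np.float64(0.127)) (86, np.float64(-0.751), np.float64(0.124), np.float64(0.127)) (52, np.float64(-0.751), np.float64(0.123), np.
[... 4640 characters left out ...]
 np.float64(-0.751), np.float64(0.095), np.float64(0.098)) (55, np.float64(-0.753), np.float64(0.094), np.float64(0.097))
60 (405, np.float64(0.001), np.float64(0.045), np.float64(0.088)) (626, np.float64(0.001), np.float64(0.046), np.float64(0.091)) (321, np.float64(0.019), np.float64(0.055), np.float64(0.091))
70 (54, np.float64(-0.753), np.float64(-0.001), np.float64(0.09)) (98, np.float64(-0.751), np.float64(0.0), np.float64(0.091)) (25, np.float64(-0.751), np.float64(-0.748), np.float64(0.091))
80 (47, np.float64(-0.752), np.float64(-0.002), np.float64(0.001)) (66, np.float64(-0.752), np.float64(-0.746), np.float64(0.001)) (25, np.float64(-0.753), np.float64(-0.749), np.float64(-0.747))
```

```bash
python3 - <<'E'
from h import *
from plant import manip
a=.222;ax=np.array([np.cos(a),np.sin(a)]); ay=np.array([-ax[1],ax[0]])
o=manip.get_obs();print(o["ee_pos"],o["joints"].round(3),o["ft_force"].round(2)); d=o["ee_pos"][:2]-(.524,-.282); print(d@ax,d@ay)
w=manip.camera("wrist");np.savez("w1.npz",**w)
cv2.imwrite("pics/w1.png",w["color"][:,:,::-1])
for n,c in(("scene",np.load("s1.npz")),("wrist",w)):
    W=cloud(c);d=W[...,:2]-(.524,-.282);s=d@ax;t=d@ay;z=W[...,2]
    for zl in (.09,.1,.11,.12,.13,.14,.15):
        m=(z>zl)&(z<zl+.01)&(abs(s)<.09)&(abs(t)<.03);
        if m.sum()>5: print(n,zl,m.sum(),"s",np.percentile(s[m],[5,50,95]).round(3),"t",np.percentile(t[m],[5,50,95]).round(3))
E
```

```text
[ 0.4770855  -0.29289049  0.08961894] [-0.674  0.413  1.71  -0.     1.018 -0.901] [-0.24  0.24 -0.04]
-0.04816105207669506 -0.0002935417046351519
scene 0.09 209 s [0.033 0.052 0.066] t [-0.027 -0.002  0.026]
scene 0.1 229 s [-0.009  0.013  0.034] t [-0.027  0.001  0.026]
scene 0.11 202 s [-0.048 -0.029 -0.009] t [-0.025  0.001  0.027]
scene 0.12 37 s [-0.058 -0.05  -0.039] t [-0.028  0.002  0.025]
scene 0.13 27 s [-0.042 -0.039 -0.036] t [-0.008  0.002  0.012]
scene 0.14 28 s [-0.05  -0.04  -0.037] t [-0.009  0.003  0.012]
scene 0.15 23 s [-0.04  -0.038 -0.036] t [-0.009 -0.     0.011]
wrist 0.09 3036 s [0.038 0.052 0.065] t [-0.027  0.002  0.027]
wrist 0.1 5035 s [-0.003  0.015  0.035] t [-0.027  0.002  0.027]
wrist 0.11 4785 s [-0.048 -0.023 -0.007] t [-0.024  0.008  0.028]
wrist 0.12 763 s [-0.057 -0.052 -0.042] t [0.01  0.017 0.029]
wrist 0.13 284 s [-0.055 -0.047 -0.039] t [0.01  0.011 0.012]
wrist 0.14 330 s [-0.055 -0.048 -0.039] t [0.01  0.011 0.012]
wrist 0.15 446 s [-0.056 -0.048 -0.038] t [0.009 0.011 0.012]
```

View pics/w1.png

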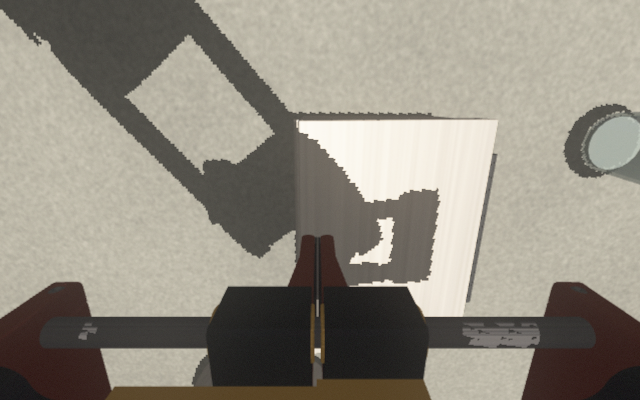

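The wrist and scene views show the closed fingertips at s = -57 to -38 mm. They have gone through the thin sheet at the lip and the contact force is zero. I'll lift off and press again slowly, further in.

Call:
{"name": "move_arm", "arguments": {"moves": "0 0 0 -0.4 0; 0 0 0 -0.5 0; 0 0 0.2 -0.1 0; 0 0 0 0 0"}}

```text
t: 6.15
ee_pos: [0.4878, -0.2907, 0.1396]
eef_rot: [0.001, 0.622, 0.783, 0.0]
ft_force: [-0.5, 0.5, -0.4]
opening: 0.0006
grip_force: 0.0
```

```bash
cat >> h.py <<'E'
def lid():
    from plant import manip
    c=manip.camera("scene"); W=cloud(c); a=.222;ax=np.array([np.cos(a),np.sin(a)]); ay=np.array([-ax[1],ax[0]])
    d=W[...,:2]-(.524,-.282);s=d@ax;t=d@ay;z=W[...,2]
    m=(abs(s)<.05)&(abs(t)>.02)&(abs(t)<.07)&(z>.08)&(z<.14)
    for _ in range(3):
        k=np.polyfit(s[m],z[m],1); m=m&(abs(z-np.polyval(k,s))<.005)
    o=manip.get_obs(); d=o["ee_pos"][:2]-(.524,-.282)
    print("lid angle",-np.arctan(k[0]),"z0",k[1],m.sum(),"tcp s,t",d@ax,d@ay,"z",o["ee_pos"][2],o["ft_force"].round(2))
E
python3 -c "
from h import *
lid()"
```

```text
lid angle 0.23403159409222402 z0 0.10786472056712064 873 tcp s,t -0.03795676658203753 7.500565168399621e-05 z 0.13894130152981074 [-0.46 -0.42 -0.46]
```

Call:
{"name": "move_arm", "arguments": {"moves": "0 0 0 0.15 0; 0 0 0 0.15 0; 0 0 0 0.1 0; 0 0 0 0.03 0; 0 0 0 0.03 0; 0 0 0 0.03 0; 0 0 0 0.03 0; 0 0 0 0.03 0"}}

```text
t: 7.2
ee_pos: [0.4869, -0.2907, 0.1121]
eef_rot: [0.0, 0.622, 0.783, -0.0]
ft_force: [-0.1, -0.6, -0.2]
opening: 0.0008
grip_force: 0.0
```

```bash
python3 -c "
from h import *
lid()"
```

```text
lid angle 0.23411051497375152 z0 0.10789026028946126 874 tcp s,t -0.03829506742328474 -0.00019388701360220813 z 0.11188810926274592 [-0.03  0.13 -0.49]
```

Call:
{"name": "move_arm", "arguments": {"moves": "0 0 0 0.06 0; 0 0 0 0.06 0; 0 0 0 0.06 0; 0 0 0 0.06 0; 0 0 0 0 0"}}

```text
t: 7.88
ee_pos: [0.4866, -0.2905, 0.0997]
eef_rot: [-0.0, 0.622, 0.783, -0.0]
ft_force: [-0.5, -0.4, -0.5]
opening: 0.0005
grip_force: 0.0
```

```bash
python3 - <<'E'
from h import *
lid()
from plant import manip
c=manip.camera("scene");w=manip.camera("wrist")
B=cv2.resize(c["color"][130:220,220:310],(480,480),interpolation=3)
A=cv2.resize(w["color"][200:320,260:380],(300,300),interpolation=3)
B[:300,180+0:480]=B[:300,180:480]
o=np.zeros((480,790,3),np.uint8);o[:,:480]=B;o[:300,485:785]=A
cv2.imwrite("pics/p2.png",o[:,:,::-1])
E
```

```text
lid angle 0.230679978755877 z0 0.10788157128319216 881 tcp s,t -0.038270413763747665 -0.00018713873246825954 z 0.09996269963991777 [ 0.08 -0.51 -0.44]
```

View pics/p2.png

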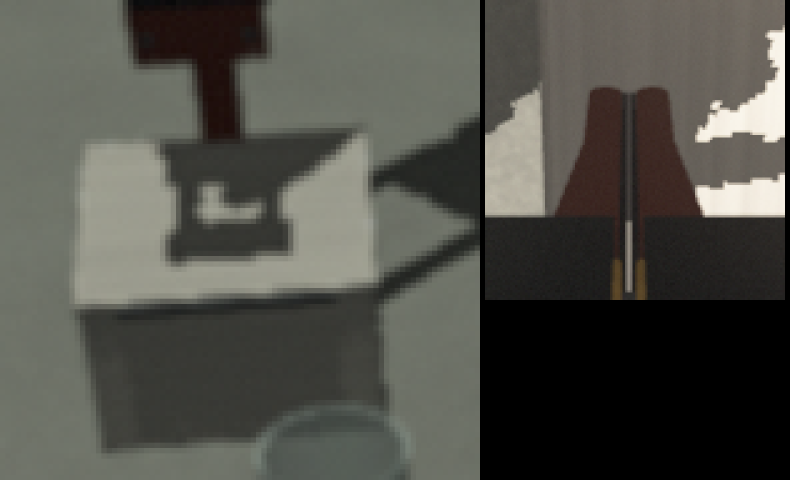

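The scene crop shows the fingertips ending above the lid near pixel (262,156). The wrist crop shows the rounded tip ends. I'll compare the projection with the reported TCP.

```bash
python3 - <<'E'
from h import *
from plant import manip
c=manip.camera("scene");w=manip.camera("wrist");p=manip.get_obs()["ee_pos"]
for dz in(0,.01,.02,.03,.04):
    r=[]
    for k in(c,w):
        x=k["R"]@(p+[0,0,dz])+k["t"]; u=k["K"]@x/x[2]; r.append((u[:2].round(1),x[2].round(3)))
    print(dz,r)
d=w["depth"]; 
for v in range(225,290,5): print(v,[round(float(d[v,u]),3) for u in range(290,345,6)])
W=cloud(w);print(W[240,305],W[250,305],W[270,300],W[232,317])
E
```

```text
0 [(array([262.2, 164.9]), np.float64(1.063)), (array([316. , 230.8]), np.float64(0.211))]
0.01 [(array([261.8, 161.8]), np.float64(1.057)), (array([315.9, 236.9]), np.float64(0.201))]
0.02 [(array([261.4, 158.8]), np.float64(1.051)), (array([315.9, 243.5]), np.float64(0.192))]
0.03 [(array([261. , 155.7]), np.float64(1.046)), (array([315.9, 250.9]), np.float64(0.182))]
0.04 [(array([260.7, 152.6]), np.float64(1.04)), (array([315.8, 259. ]), np.float64(0.173))]
225 [0.186, 0.188, 0.189, 0.19, 0.192, 0.192, 0.192, 0.193, 0.195, 0.195]
230 [0.187, 0.189, 0.19, 0.191, 0.192, 0.193, 0.193, 0.194, 0.194, 0.197]
235 [0.188, 0.19, 0.19, 0.175, 0.192, 0.194, 0.177, 0.196, 0.196, 0.198]
240 [0.19, 0.192, 0.17, 0.17, 0.169, 0.173, 0.17, 0.17, 0.198, 0.199]
245 [0.19, 0.192, 0.165, 0.164, 0.164, 0.168, 0.164, 0.163, 0.199, 0.2]
250 [0.191, 0.192, 0.157, 0.158, 0.158, 0.161, 0.159, 0.158, 0.199, 0.201]
255 [0.192, 0.195, 0.153, 0.152, 0.157, 0.156, 0.154, 0.153, 0.201, 0.201]
260 [0.193, 0.195, 0.149, 0.148, 0.149, 0.151, 0.148, 0.148, 0.202, 0.203]
265 [0.194, 0.145, 0.143, 0.142, 0.149, 0.147, 0.143, 0.144, 0.143, 0.203]
270 [0.195, 0.138, 0.139, 0.139, 0.142, 0.142, 0.138, 0.138, 0.139, 0.206]
275 [0.197, 0.134, 0.135, 0.135, 0.137, 0.139, 0.135, 0.135, 0.134, 0.207]
280 [0.132, 0.133, 0.131, 0.131, 0.134, 0.134, 0.132, 0.132, 0.132, 0.132]
285 [0.129, 0.127, 0.127, 0.128, 0.13, 0.13, 0.127, 0.128, 0.128, 0.128]
[ 0.47833621 -0.28058447  0.13999085] [ 0.47882193 -0.28083385  0.15140823] [ 0.47733868 -0.28160443  0.17066031] [ 0.48600133 -0.28378461  0.11801242]
```

The visible fingertips end about 30 mm above the reported TCP. That fits the earlier slight lid motion, so the fingers did not go through. I'll keep pressing and watch the force.

Call:
{"name": "move_arm", "arguments": {"moves": "0 0 0 0.08 0; 0 0 0 0.08 0; 0 0 0 0.08 0; 0 0 0 0.08 0; 0 0 0 0.08 0; 0 0 0 0.08 0; 0 0 0 0 0"}}

```text
t: 9.0
ee_pos: [0.4867, -0.2905, 0.0757]
eef_rot: [-0.0, 0.622, 0.783, 0.0]
ft_force: [0.5, -0.2, -0.0]
opening: 0.0006
grip_force: 0.0
```

```bash
python3 -c "
from h import *
lid()"
```

```text
lid angle 0.1271855864696631 z0 0.10127540447963018 748 tcp s,t -0.03817499301650508 -0.0001571641450250818 z 0.07587972221868877 [ 0.12 -1.72 -0.35]
```

Call:
{"name": "move_arm", "arguments": {"moves": "0 0 0 0.08 0; 0 0 0 0.08 0; 0 0 0 0.06 0; 0 0 0 0.02 0; 0 0 0 0.02 0; 0 0 0 0 0; 0 0 0 0 0"}}

```text
t: 9.93
ee_pos: [0.4869, -0.2905, 0.0631]
eef_rot: [0.0, 0.622, 0.783, 0.0]
ft_force: [0.3, -0.2, -0.0]
opening: 0.0007
grip_force: 0.0
```

```bash
python3 -c "
from h import *
lid()"
```

```text
lid angle 0.007275951371760008 z0 0.09420439529917723 620 tcp s,t -0.03810814625901665 -0.00018131166497760247 z 0.06309171373444292 [ 0.2   0.4  -0.13]
```

Call:
{"name": "move_arm", "arguments": {"moves": "0 0 0 0.02 0; 0 0 0 0.02 0; 0 0 0 0 0; 0 0 0 0 0"}}

```text
t: 10.48
ee_pos: [0.4869, -0.2907, 0.0621]
eef_rot: [0.0, 0.622, 0.783, -0.0]
ft_force: [-2.3, 2.2, 9.6]
opening: 0.0006
grip_force: 4.8
```

Call:
{"name": "move_arm", "arguments": {"moves": "0 0 0 -0.3 0; 0 0 0 -0.8 0; 87 0 0 -0.9 0; 87 0 0 0 0"}}

```text
t: 10.98
ee_pos: [0.4894, -0.2926, 0.1655]
eef_rot: [0.004, 0.622, 0.783, 0.0]
ft_force: [1.0, -1.5, 0.4]
opening: 0.0172
grip_force: 0.0
```

Call:
{"name": "move_arm", "arguments": {"moves": "87 0.8 0.21 0 0; 87 0.8 0.21 0 0; 87 0.8 0.21 0 0; 87 0.8 0.21 0 0; 87 0.8 0.21 0 0; 87 0.8 0.21 0 0.02; 87 0 0 0 0; 87 0 0 0 0"}}

```text
t: 11.98
ee_pos: [0.4938, -0.0429, 0.1607]
eef_rot: [-0.0, 0.634, 0.773, -0.0]
ft_force: [0.3, -0.6, 0.8]
opening: 0.0869
grip_force: 0.0
```

```bash
python3 - <<'E'
from h import *
lid()
from plant import manip
w=manip.camera("wrist"); W=cloud(w); cv2.imwrite("pics/w2.png",w["color"][:,:,::-1]); o=manip.get_obs(); p=o["ee_pos"];q=o["eef_rot"];print(p,np.degrees(np.arctan2(2*q[2]**2-1,2*q[1]*q[2])))
d=W[...,:2]-p[:2]; r=np.hypot(d[...,0],d[...,1]);z=W[...,2]
m=(r<.07)&(z>.07)&(z<p[2]+.12); print(m.sum(),np.percentile(z[m],[0,1,5,20]))
a=np.radians(12.8);s=d@[np.cos(a),np.sin(a)];t=d@[-np.sin(a),np.cos(a)]
for zl in np.arange(.08,.26,.01):
    k=m&(z>zl)&(z<zl+.01)
    if k.sum()>5: print(zl.round(2),k.sum(),np.percentile(s[k],[2,25,75,98]).round(3),np.percentile(t[k],[5,95]).round(3))
fit(W,(.42,-.13),(.57,.05),.055,.066,"L"); S=cloud(manip.camera("scene"));fit(S,(.42,-.13),(.57,.05),.055,.066,"L"); fit(S,(.42,-.40),(.63,-.16),.09,.098,"lid")
T=cloud(manip.camera("top")); fit(T,(.42,-.40),(.63,-.16),.09,.098,"lidtop")
E
```

```text
lid angle -0.0019577512373114116 z0 0.09379390353368794 620 tcp s,t 0.023273514241857918 0.23938536373308014 z 0.16076734286524663 [-0.81 -0.07 -0.58]
[ 0.49406152 -0.04357241  0.16084806] 11.1828965990471
9958 [0.1922629 0.1950776 0.2022845 0.2234093]
0.19 366 [-0.05  -0.043  0.045  0.053] [-0.007  0.013]
0.2 603 [-0.05  -0.043  0.045  0.053] [-0.007  0.013]
0.21 732 [-0.05  -0.043  0.045  0.053] [-0.008  0.013]
0.22 904 [-0.051 -0.043  0.045  0.053] [-0.007  0.013]
0.23 1169 [-0.052 -0.043  0.045  0.054] [-0.007  0.014]
0.24 1419 [-0.053 -0.044  0.046  0.056] [-0.002  0.014]
0.25 1404 [-0.054 -0.047  0.049  0.057] [0.002 0.014]
L 5674 c [495.8 -41.6] size [ 60.2 101.1] ang 11.27 z [0.0587 0.0603 0.0617]
L 420 c [494.3 -40.6] size [ 66.1 100. ] ang 13.0 z [0.0557 0.0596 0.0617]
lid 1270 c [ 526.  -281.4] size [133.3 154. ] ang 12.31 z [0.0911 0.0937 0.0956]
lidtop 2450 c [ 525.5 -281.8] size [129.3 153.9] ang 12.71 z [0.0902 0.093  0.097 ]
```

View pics/w2.png

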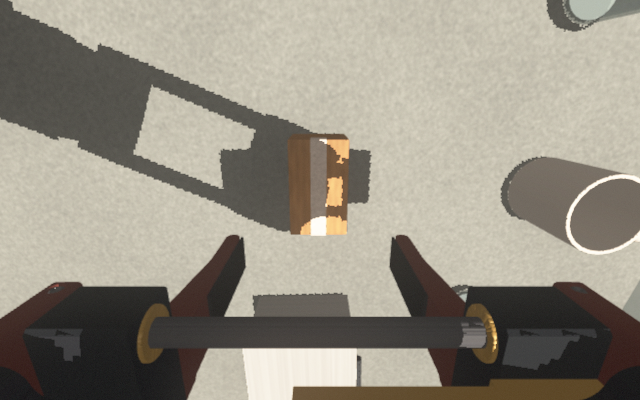

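Tin and lid are in view and the lid is shut (angle about 0). The open fingertips at (235,240) and (400,240) measure z = 0.192 against a TCP reading of 0.161. The true tip is therefore about 31 mm above the reading, and I'll allow for that. The carton at (318,185) is centred between the fingers.

Call:
{"name": "move_arm", "arguments": {"moves": "87 0 0 0.6 0; 87 0 0 0.6 0; 87 0 0 0.6 0; 87 0 0 0.6 0; 87 0 0 0.5 0; 87 0 0 0.3 0; 87 0 0 0.2 0; 87 0 0 0 0", "grip_force": 15}}

```text
t: 13.18
ee_pos: [0.494, -0.0428, -0.0092]
eef_rot: [-0.0, 0.635, 0.773, -0.0]
ft_force: [-0.5, -1.1, -0.2]
opening: 0.0874
grip_force: 0.0
```

Call:
{"name": "move_arm", "arguments": {"moves": "50 0 0 0 0; 50 0 0 0 0; 50 0 0 0 0; 50 0 0 0 0; 50 0 0 0 0; 50 0 0 0 0", "grip_force": 15}}

```text
t: 13.92
ee_pos: [0.4946, -0.0427, -0.0084]
eef_rot: [0.0, 0.635, 0.773, 0.0]
ft_force: [-0.6, 0.8, 5.4]
opening: 0.0598
grip_force: 15.0
```

Call:
{"name": "move_arm", "arguments": {"moves": "50 0 0 -0.1 0; 50 0 0 -0.3 0; 50 0 0 -0.5 0; 50 0 0 -0.6 0; 50 0 0 -0.6 0; 50 0 0 -0.6 0; 50 0 0 -0.3 0; 50 0 0 0 -0.02", "grip_force": 22}}

```text
t: 14.92
ee_pos: [0.4947, -0.0428, 0.142]
eef_rot: [0.001, 0.622, 0.783, 0.0]
ft_force: [-0.2, -0.2, -3.7]
opening: 0.06
grip_force: 22.0
```

Call:
{"name": "move_arm", "arguments": {"moves": "50 -0.4 -0.1 0 0; 50 -0.6 -0.15 0 0; 50 -0.6 -0.15 0 0; 50 -0.4 -0.1 0 0; 50 0 0 0 0; 50 0 0 0 0"}}

```text
t: 15.68
ee_pos: [0.4914, -0.1448, 0.1401]
eef_rot: [-0.001, 0.622, 0.783, -0.0]
ft_force: [-0.2, 0.1, -2.9]
opening: 0.0598
grip_force: 22.0
```

```bash
python3 - <<'E'
from h import *
from plant import manip
w=manip.camera("wrist"); W=cloud(w); np.savez("w3.npz",**w); cv2.imwrite("pics/w3.png",w["color"][:,:,::-1]); o=manip.get_obs(); p=o["ee_pos"];q=o["eef_rot"];print(p,np.degrees(np.arctan2(2*q[2]**2-1,2*q[1]*q[2])),o["opening"],o["ft_force"])
z=W[...,2]; m=(z>.088)&(z<.099)&(W[...,1]<-.19)&(W[...,0]<.62)&(W[...,0]>.42); print(m.sum(), np.argwhere(m).min(0),np.argwhere(m).max(0))
fit(W,(.42,-.40),(.63,-.16),.088,.099,"lid")
S=cloud(manip.camera("scene"));T=cloud(manip.camera("top"))
for n,X in(("w",W),("s",S),("t",T)):
  fit(X,p-.075,p+.075,p[2]+.06,p[2]+.09,"L"+n)
E
```

```text
[ 0.49151692 -0.14464881  0.14028   ] 13.05633527662826 0.05963169951053349 [-0.32509917  0.80454376 -2.67717329]
2754 [306 254] [386 384]
lid 2754 c [ 528.3 -286.6] size [129.4 100.6] ang 12.98 z [0.0928 0.0945 0.0956]
Lw 22441 c [ 492.4 -143.7] size [ 85.1 102.1] ang 13.65 z [0.2047 0.2089 0.2277]
Ls 402 c [ 500.  -140.9] size [ 73.1 100.3] ang 12.15 z [0.201  0.2084 0.2277]
Lt 158 c [ 482.1 -102.6] size [60.8 17.8] ang 15.4 z [0.2041 0.2078 0.2118]
```

View pics/w3.png

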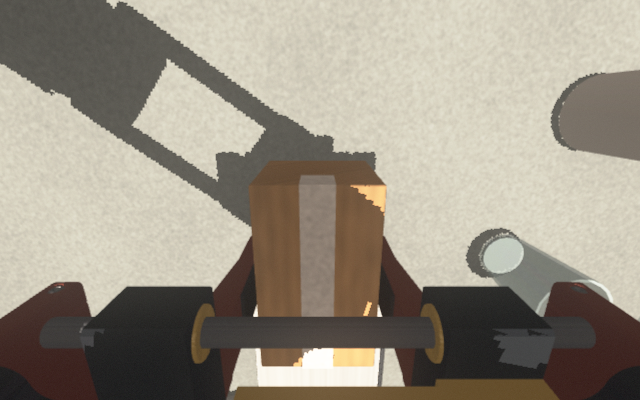

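The carton is held straight, at (318,270). The shut lid's near edge shows at about (320,375). I'll refine the lid centre from this view.

```bash
cat >> h.py <<'E'
def ext(W,zl,zh,c,a,S=(-.09,.09),T=(-.1,.1),nm=""):
    ax=np.array([np.cos(a),np.sin(a)]); ay=np.array([-ax[1],ax[0]])
    d=W[...,:2]-c; s=d@ax;t=d@ay;z=W[...,2]
    m=(z>zl)&(z<zh)&(s>S[0])&(s<S[1])&(t>T[0])&(t<T[1])
    # count edges: per-bin extents, median
    es=[];et=[]
    for i in np.arange(T[0],T[1],.004):
        k=m&(t>=i)&(t<i+.004)
        if k.sum()>8: es.append((s[k].min(),s[k].max()))
    for i in np.arange(S[0],S[1],.004):
        k=m&(s>=i)&(s<i+.004)
        if k.sum()>8: et.append((t[k].min(),t[k].max()))
    print(nm,"s",np.median(es,0).round(4),"mid",np.median(es,0).mean().round(4),"t",np.median(et,0).round(4),"mid",np.median(et,0).mean().round(4))
E
python3 - <<'E'
from h import *
from plant import manip
C=(.524,-.282);a=.224
w=cloud(np.load("w3.npz")); ext(w,.0925,.0975,C,a,nm="lid w3")
ext(cloud(np.load("w1.npz")),.088,.13,C,a,nm="lid w1 tilted .234")
for n in("scene","top"): ext(cloud(manip.camera(n)),.091,.098,C,a,T=(-.1,.1),nm="lid "+n)
p=manip.get_obs()["ee_pos"]
c=w[..., :3]; ext(w,p[2]+.0665,p[2]+.072,p[:2],a,S=(-.033,.033),nm="carton w3")
E
```

```text
lid w3 s [-0.0609  0.0663] mid 0.0027 t [-0.0542 -0.028 ] mid -0.0411
lid w1 tilted .234 s [-0.0601  0.0669] mid 0.0034 t [-0.0342  0.0761] mid 0.021
lid scene s [-0.0596  0.0643] mid 0.0024 t [-0.0744  0.0746] mid 0.0001
lid top s [-0.0612  0.0585] mid -0.0014 t [-0.076   0.0573] mid -0.0093
carton w3 s [-0.0298  0.03  ] mid 0.0001 t [-0.0484  0.0519] mid 0.0018
```

Call:
{"name": "move_arm", "arguments": {"moves": "50 -0.4 0 0 0; 50 -0.6 0 0 0; 50 -0.7 0.06 0 0; 50 -0.7 0 0 0; 50 -0.47 0 0 0; 50 0 0 0 0; 50 0 0 0 0; 50 0 0 0 0"}}

```text
t: 16.92
ee_pos: [0.5271, -0.2836, 0.141]
eef_rot: [-0.0, 0.622, 0.783, 0.0]
ft_force: [0.2, 0.2, -3.0]
opening: 0.0597
grip_force: 22.0
```

```bash
python3 - <<'E'
from h import *
from plant import manip
a=.224;C=np.array([.5266,-.2836]);ax=np.array([np.cos(a),np.sin(a)]); ay=np.array([-ax[1],ax[0]])
o=manip.get_obs();p=o["ee_pos"];d=p[:2]-C;print(p,d@ax,d@ay)
for n in("scene","top","wrist"):
    W=cloud(manip.camera(n))
    try: ext(W,p[2]+.0665,p[2]+.072,p[:2],a,S=(-.033,.033),nm="carton/TCP "+n); 
    except Exception as e: print(n,e)
    try: ext(W,.091,.098,(.524,-.282),a,nm="lid "+n)
    except Exception as e: print(n,e)
E
```

```text
[ 0.52708095 -0.28360742  0.1409925 ] 0.00046728644503834046 -0.00011406921843451568
carton/TCP scene s [-0.0206  0.0299] mid 0.0047 t [-0.0449  0.0511] mid 0.0031
lid scene s [-0.0595  0.0652] mid 0.0029 t [-0.0748  0.0747] mid -0.0
carton/TCP top s [-0.0284  0.0283] mid -0.0 t [0.0211 0.0505] mid 0.0358
lid top s [-0.0615  0.0269] mid -0.0173 t [0.0256 0.0751] mid 0.0503
carton/TCP wrist s [-0.0289  0.0311] mid 0.0011 t [-0.049   0.0513] mid 0.0012
lid wrist s [-0.061   0.0673] mid 0.0031 t [0.0385 0.0757] mid 0.0571
```

Call:
{"name": "move_arm", "arguments": {"moves": "50 0 0 0.3 0; 50 0 0 0.3 0; 50 0 0 0.2 0; 50 0 0 0.15 0; 50 0 0 0.08 0; 50 0 0 0.03 0; 50 0 0 0.02 0; 50 0 0 0 0"}}

```text
t: 18.08
ee_pos: [0.5277, -0.285, 0.0874]
eef_rot: [0.0, 0.622, 0.783, -0.0]
ft_force: [0.6, 0.2, -3.3]
opening: 0.0599
grip_force: 22.0
```

Call:
{"name": "move_arm", "arguments": {"moves": "50 0 0 0.02 0; 50 0 0 0.01 0; 50 0 0 0 0"}}

```text
t: 18.45
ee_pos: [0.5276, -0.2849, 0.0856]
eef_rot: [0.0, 0.622, 0.783, -0.0]
ft_force: [0.2, 0.3, -2.6]
opening: 0.0596
grip_force: 22.0
```

Call:
{"name": "move_arm", "arguments": {"moves": "50 0.03 0 0.01 0; 50 0 0 0.02 0; 50 0 0 0 0; 50 0 0 0 0"}}

```text
t: 18.95
ee_pos: [0.5278, -0.2842, 0.0855]
eef_rot: [0.001, 0.622, 0.783, -0.0]
ft_force: [-2.7, -1.6, 7.3]
opening: 0.06
grip_force: 22.0
```

Contact is made. Releasing slowly and rising straight up.

Call:
{"name": "move_arm", "arguments": {"moves": "64 0 0 -0.01 0; 70 0 0 0 0; 78 0 0 0 0; 87 0 0 0 0; 87 0 0 0 0; 87 0 0 0 0; 87 0 0 0 0; 87 0 0 0 0"}}

```text
t: 19.95
ee_pos: [0.5271, -0.2834, 0.0846]
eef_rot: [-0.0, 0.622, 0.783, -0.0]
ft_force: [-0.9, -0.1, -0.0]
opening: 0.0872
grip_force: 0.0
```

Call:
{"name": "move_arm", "arguments": {"moves": "87 0 0 -0.2 0; 87 0 0 -0.5 0; 87 0 0 -0.6 0; 87 0 0 -0.6 0; 87 0 0 -0.3 0; 87 0 0 0 0"}}

```text
t: 20.7
ee_pos: [0.5278, -0.2838, 0.1958]
eef_rot: [0.001, 0.622, 0.783, 0.0]
ft_force: [0.3, -0.1, 0.4]
opening: 0.0867
grip_force: 0.0
```

```bash
python3 - <<'E'
from h import *
from plant import manip
a=.224;lid()
o=manip.get_obs();print(o["ee_pos"],o["opening"])
for n in("scene","top","wrist"):
    W=cloud(manip.camera(n))
    for nm,zl,zh,S,T in(("carton",.150,.158,(-.045,.045),(-.07,.07)),("lid",.091,.098,(-.09,.09),(-.1,.1))):
        try: ext(W,zl,zh,(.524,-.282),a,S=S,T=T,nm=n+" "+nm)
        except Exception as e: print(n,e)
    try: fit(W,(.46,-.36),(.6,-.2),.15,.158,n)
    except Exception as e: print(e)
    if n!="wrist": fit(W,(.40,.22),(.55,.39),.0435,.053,"S "+n)
E
```

```text
lid angle -0.21291024234478256 z0 0.10038165646009231 140 tcp s,t 0.002729197089446696 -0.0019817291856419578 z 0.19452429270032948 [-1.43  1.35  0.04]
[ 0.52709856 -0.28333218  0.19452429] 0.08679238091686689
scene carton s [-0.0235  0.0335] mid 0.005 t [-0.0493  0.0471] mid -0.0011
scene lid s [0.0302 0.0641] mid 0.0471 t [-0.0751  0.0745] mid -0.0003
scene 410 c [ 527.8 -281.9] size [ 63.4 100.6] ang 12.25 z [0.1506 0.1537 0.1553]
S scene 267 c [472.2 303.6] size [78.3 51.4] ang 65.5 z [0.0445 0.0476 0.0497]
top carton s [-0.026   0.0316] mid 0.0028 t [0.0007 0.0476] mid 0.0242
top lid s [-0.0611  0.0507] mid -0.0052 t [0.0002 0.0753] mid 0.0378
top 421 c [ 522.6 -262.3] size [59.4 60.1] ang 13.41 z [0.1502 0.153  0.1567]
S top 402 c [470.3 303.1] size [78.8 45.9] ang 65.45 z [0.0437 0.0467 0.0514]
wrist carton s [-0.0255  0.0338] mid 0.0042 t [-0.051   0.0483] mid -0.0013
wrist lid s [-0.061   0.0671] mid 0.0031 t [0.0441 0.0757] mid 0.0599
wrist 8387 c [ 528.5 -282.6] size [ 60.2 100.5] ang 13.0 z [0.1529 0.1543 0.1556]
```

Call:
{"name": "move_arm", "arguments": {"moves": "87 0 0 0 0.104; 87 0 0 0 0.104; 87 0 0 0 0.104; 87 0 0 0 0.104; 87 0 0 0 0"}}

```text
t: 21.52
ee_pos: [0.5266, -0.283, 0.1934]
eef_rot: [-0.001, 0.84, 0.542, -0.0]
ft_force: [-0.2, 0.2, -0.3]
opening: 0.0869
grip_force: 0.0
```

Call:
{"name": "move_arm", "arguments": {"moves": "87 0.85 -0.49 0 0; 87 0.85 -0.49 0 0; 87 0.85 -0.49 0 0; 87 0.85 -0.49 0 0; 87 0.85 -0.49 0 0; 87 0.85 -0.49 0 0; 87 0.85 -0.49 0 0; 87 0.85 -0.49 0 0"}}

```text
t: 22.52
ee_pos: [0.4887, 0.1087, 0.1942]
eef_rot: [-0.0, 0.84, 0.543, -0.0]
ft_force: [1.1, 0.4, -0.2]
opening: 0.0873
grip_force: 0.0
```

Call:
{"name": "move_arm", "arguments": {"moves": "87 0.85 -0.49 0 0; 87 0.85 -0.49 0 0; 87 0.85 -0.49 0.4 0; 87 0.8 -0.49 0.5 0; 87 0 0 0 0; 87 0 0 0 0"}}

```text
t: 23.28
ee_pos: [0.469, 0.2998, 0.1492]
eef_rot: [0.0, 0.84, 0.543, -0.001]
ft_force: [1.1, -0.4, 0.0]
opening: 0.0874
grip_force: 0.0
```

```bash
python3 - <<'E'
from h import *
from plant import manip
o=manip.get_obs();p=o["ee_pos"];q=o["eef_rot"];print(p,np.degrees(np.arctan2(2*q[2]**2-1,2*q[1]*q[2])))
fit(cloud(manip.camera("wrist")),(.40,.22),(.55,.39),.044,.052,"S")
E
```

```text
[0.46903329 0.29983818 0.14920409] -24.258548039401344
S 3383 c [471.8 303. ] size [79.  45.9] ang 65.31 z [0.0467 0.0483 0.0497]
```

Call:
{"name": "move_arm", "arguments": {"moves": "87 0.04 0.02 0.55 0; 87 0 0 0.55 0; 87 0 0 0.55 0; 87 0 0 0.55 0; 87 0 0 0.55 0; 87 0 0 0.3 0; 87 0 0 0.2 0; 87 0 0 0 0"}}

```text
t: 24.32
ee_pos: [0.4712, 0.3014, -0.013]
eef_rot: [0.0, 0.841, 0.541, -0.0]
ft_force: [-0.2, 0.2, -0.4]
opening: 0.0869
grip_force: 0.0
```

Call:
{"name": "move_arm", "arguments": {"moves": "36 0 0 0 0; 36 0 0 0 0; 36 0 0 0 0; 36 0 0 0 0; 36 0 0 0 0; 36 0 0 0 0; 36 0 0 0 0", "grip_force": 15}}

```text
t: 25.2
ee_pos: [0.4709, 0.3018, -0.0128]
eef_rot: [-0.0, 0.841, 0.542, -0.0]
ft_force: [-0.8, -0.4, 3.9]
opening: 0.046
grip_force: 15.0
```

Call:
{"name": "move_arm", "arguments": {"moves": "36 0 0 -0.1 0; 36 0 0 -0.3 0; 36 0 0 -0.6 0; 36 0 0 -0.8 0; 36 0 0 -0.8 0; 36 0 0 -0.8 0; 36 0 0 -0.7 0; 36 0 0 -0.3 0"}}

```text
t: 26.2
ee_pos: [0.4721, 0.3021, 0.2099]
eef_rot: [0.0, 0.841, 0.542, 0.002]
ft_force: [-0.2, 0.2, -1.4]
opening: 0.0457
grip_force: 15.0
```

Call:
{"name": "move_arm", "arguments": {"moves": "36 -0.4 0.22 0 0; 36 -0.8 0.46 0 0; 36 -0.8 0.46 0 0; 36 -0.8 0.46 0 0; 36 -0.8 0.46 0 0; 36 -0.8 0.46 0 0; 36 -0.8 0.46 0 0; 36 -0.8 0.46 0 0"}}

```text
t: 27.2
ee_pos: [0.5028, -0.044, 0.2065]
eef_rot: [-0.0, 0.841, 0.542, -0.001]
ft_force: [0.0, -0.8, -2.0]
opening: 0.0462
grip_force: 15.0
```

Call:
{"name": "move_arm", "arguments": {"moves": "36 -0.8 0.46 0 0; 36 -0.8 0.46 0 0; 36 -0.8 0.46 0 0; 36 -0.8 0.46 0 0; 36 -0.7 0.4 0 0; 36 -0.3 0.17 0 0; 36 0 0 0 0"}}

```text
t: 28.08
ee_pos: [0.5261, -0.2838, 0.2064]
eef_rot: [-0.001, 0.841, 0.541, -0.0]
ft_force: [0.4, -0.7, -2.2]
opening: 0.046
grip_force: 15.0
```

Call:
{"name": "move_arm", "arguments": {"moves": "36 0 0 0 -0.08; 36 0 0 0 -0.09; 36 0 0 0 -0.09; 36 0 0 0 -0.09; 36 0 0 0 -0.065; 36 0 0 0 0; 36 0 0 0 0"}}

```text
t: 28.95
ee_pos: [0.5264, -0.2824, 0.2071]
eef_rot: [-0.0, 0.623, 0.782, 0.0]
ft_force: [0.2, 0.5, -1.1]
opening: 0.0459
grip_force: 15.0
```

```bash
cat > m.py <<'E'
from h import *
from plant import manip
a=.224;o=manip.get_obs();p=o["ee_pos"];q=o["eef_rot"];print(p,np.degrees(np.arctan2(2*q[2]**2-1,2*q[1]*q[2])),o["opening"])
zt=p[2]+.0128+.048
for n in("scene","top","wrist"):
    W=cloud(manip.camera(n))
    for nm,zl,zh,S,T,c in(("small/TCP",zt-.003,zt+.003,(-.026,.026),(-.05,.05),p[:2]),("large/TCP",.150,.158,(-.045,.045),(-.07,.07),p[:2])):
        try: ext(W,zl,zh,c,a,S=S,T=T,nm=n+" "+nm)
        except Exception as e: print(n,nm,e)
E
python3 m.py
```

```text
[ 0.5264101  -0.2824173   0.20705709] 12.869497491602045 0.04594913191792137
scene small/TCP s [-0.02    0.0226] mid 0.0013 t [-0.0351  0.0397] mid 0.0023
scene large/TCP s [-0.0261  0.0314] mid 0.0026 t [-0.048   0.0481] mid 0.0
top small/TCP s [-0.0219  0.0218] mid -0.0 t [0.0191 0.0401] mid 0.0296
top large/TCP s [-0.0286  0.0285] mid -0.0 t [0.0319 0.0496] mid 0.0407
wrist small/TCP s [-0.0221  0.0239] mid 0.0009 t [-0.0233  0.0403] mid 0.0085
wrist large/TCP s [-0.028   0.0315] mid 0.0018 t [0.0234 0.0493] mid 0.0364
```

Call:
{"name": "move_arm", "arguments": {"moves": "36 -0.04 0.02 0 0; 36 0 0 0.35 0; 36 0 0 0.35 0; 36 0 0 0.25 0; 36 0 0 0.15 0; 36 0 0 0.1 0; 36 0 0 0.03 0; 36 0 0 0 0"}}

```text
t: 30.1
ee_pos: [0.5282, -0.2855, 0.1459]
eef_rot: [0.0, 0.623, 0.782, -0.0]
ft_force: [-0.5, 0.8, -1.6]
opening: 0.0459
grip_force: 15.0
```

```bash
python3 m.py
```

```text
[ 0.52819162 -0.28549534  0.14588964] 12.93088137091353 0.04594320972199909
scene small/TCP s [-0.0204  0.0228] mid 0.0012 t [-0.035   0.0398] mid 0.0024
scene large/TCP s [-0.016   0.0303] mid 0.0071 t [-0.0451  0.0535] mid 0.0042
top small/TCP s [-0.0202  0.0215] mid 0.0006 t [0.0198 0.0399] mid 0.0299
top large/TCP s [-0.0298  0.028 ] mid -0.0009 t [0.0219 0.0528] mid 0.0373
wrist small/TCP s [-0.0221  0.0239] mid 0.0009 t [-0.0227  0.0409] mid 0.0091
wrist large/TCP s [-0.0292  0.0302] mid 0.0005 t [0.0389 0.0528] mid 0.0459
```

Call:
{"name": "move_arm", "arguments": {"moves": "36 0.03 0 0.04 0; 36 0 0 0.03 0; 36 0 0 0.02 0; 36 0 0 0.01 0; 36 0 0 0 0; 36 0 0 0 0"}}

```text
t: 31.0
ee_pos: [0.5276, -0.2838, 0.1411]
eef_rot: [0.0, 0.623, 0.782, -0.0]
ft_force: [-3.1, 1.8, 5.6]
opening: 0.0461
grip_force: 15.0
```

Contact again at the expected height. Releasing.

Call:
{"name": "move_arm", "arguments": {"moves": "50 0 0 -0.01 0; 56 0 0 0 0; 64 0 0 0 0; 75 0 0 0 0; 75 0 0 0 0; 75 0 0 0 0; 75 0 0 0 0"}}

```text
t: 31.88
ee_pos: [0.5276, -0.2839, 0.1411]
eef_rot: [0.0, 0.623, 0.782, -0.0]
ft_force: [-0.6, 0.3, 0.1]
opening: 0.075
grip_force: 0.0
```

Call:
{"name": "move_arm", "arguments": {"moves": "75 0 0 -0.2 0; 75 0 0 -0.5 0; 75 0 0 -0.6 0; 75 0 0 -0.6 0; 75 0 0 -0.3 0; 75 0 0 0 0; 75 0 0 0 0"}}

```text
t: 32.75
ee_pos: [0.527, -0.2834, 0.2499]
eef_rot: [-0.001, 0.623, 0.782, -0.0]
ft_force: [-0.8, 0.6, -0.6]
opening: 0.0751
grip_force: 0.0
```

```bash
python3 - <<'E'
from h import *
from plant import manip
a=.224;c0=(.524,-.282);o=manip.get_obs();print(o["ee_pos"],o["opening"],o["ft_force"])
for n in("scene","top","wrist"):
    c=manip.camera(n);W=cloud(c)
    if n=="scene": cv2.imwrite("pics/end.png",cv2.resize(c["color"][90:300,140:480],(800,494))[:,:,::-1])
    for nm,zl,zh,S,T in(("small",.198,.206,(-.04,.04),(-.06,.06)),("large",.150,.158,(-.045,.045),(-.07,.07)),("lid",.091,.098,(-.09,.09),(-.1,.1))):
        try: ext(W,zl,zh,c0,a,S=S,T=T,nm=n+" "+nm)
        except Exception as e: print(n,nm,e)
    try: fit(W,(.46,-.36),(.6,-.2),.198,.206,n+" small")
    except Exception as e: print(e)
E
```

```text
[ 0.52695583 -0.28341899  0.2499321 ] 0.07513625088330576 [-0.77700201  0.57128823 -0.60219663]
scene small s [-0.0164  0.0258] mid 0.0047 t [-0.0376  0.0375] mid -0.0
scene large s [-0.0223  0.0346] mid 0.0061 t [-0.0497  0.0478] mid -0.0009
scene lid s [0.0297 0.0652] mid 0.0474 t [-0.0745  0.0748] mid 0.0001
scene small 247 c [ 527.1 -281.8] size [50.8 77.4] ang 14.04 z [0.1984 0.2017 0.2034]
top small s [-0.0193  0.0252] mid 0.003 t [-0.0033  0.0375] mid 0.0171
top large s [-0.0264  0.0318] mid 0.0027 t [-0.0033  0.0482] mid 0.0225
top lid s [-0.0609  0.0586] mid -0.0011 t [-0.0132  0.0747] mid 0.0308
top small 310 c [ 524.4 -269.6] size [46.1 53.2] ang 13.3 z [0.1984 0.2012 0.2045]
wrist small s [-0.0184  0.0269] mid 0.0042 t [-0.0395  0.0379] mid -0.0008
wrist large s [-0.0252  0.0339] mid 0.0044 t [0.0374 0.048 ] mid 0.0427
wrist lid s [-0.0608  0.067 ] mid 0.0031 t [0.044  0.0748] mid 0.0594
wrist small 4742 c [ 528.3 -282.2] size [46.1 78.5] ang 12.64 z [0.2008 0.2023 0.2037]
```

View pics/end.png

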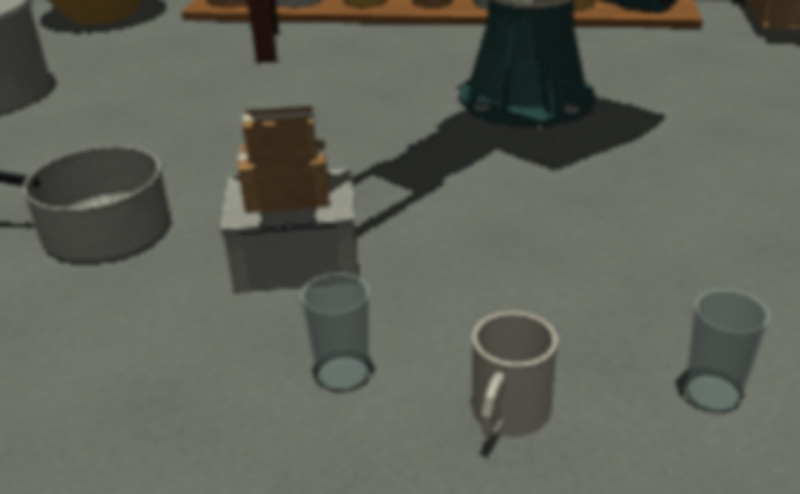

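The column stands square on the tin at about (283,160). The offsets are under 3 mm, the gripper is clear and the other items have not moved. Handing in.

```bash
python3 -c "
from plant import manip
print(manip.sign_off())"
```

```text
the job is handed in; nothing more can be done
None
```

The job is handed in at about 33 s with no verdict returned: the lid is shut, both cartons are stacked square on it within about 3 mm by camera, and the mug, tumblers and saucepan look unmoved in the last picture.

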